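# Close up the loaded tumbling drum

## Robot

A 6-joint arm with a two-finger parallel gripper is mounted at the origin on the work surface. World frame = base frame: x ahead of the robot, y to its left, z up, the work surface at z = 0. Lengths are in m, angles in degrees, forces in N, time in s.
With the tool pointing down it reaches from about 0.375 to 0.975 m from the base axis. Payload 3.8 kg.
Tool frame: the origin (TCP) lies midway between the tips of the shut fingers; the grasp point (between the pads) lies 19 mm behind it (grip_depth is the distance from the TCP to the grasp point, in m); y points along the fingers, x is the direction in which the jaws open and shut, and the axes are right-handed (so a half turn about y gives the same grasp; the last joint's range is limited). The gripper opens to 88 mm and grips with 3 to 60 N. Pads are 18 mm wide; open, the fingers measure 123 mm over their backs; the gripper's body (75 mm by 187 mm) begins 45 mm behind the grasp point.
Start: joints at [-73.333, 15.12, 91.902, -0, 72.978, -2.114], TCP at [0.217, -0.639, 0.239] pointing down, gripper open.
Joint ranges: [-150.88, 150.88], [-54.13, 125.18], [17.81, 147.31], [-75.09, 255.09], [0, 152.58], [-146.25, 146.25]. Speed limits (degrees/s): [147.25, 147.25, 180, 180, 180, 180].

## Interface

Orientations are given as a 3x3 rotation matrix whose columns are the frame's x, y, z axes.
In Python, from workcell import read_state, camera, camera_info, close_job, grip_depth gives the robot as it stands. The module is installed in compiled form; this text tells all that it offers.
- The arm moves only by the tool servo_tool, never from a script. Its argument "commands" is a list of rows, each a list of 3 entries, a list of its own where there are three numbers: the shift along the tool's x, y, z in m, then the turn, a rotation vector about the tool's x, y, z in rad, then the opening, from -1 (shut) to 1 (fully open), so that 0 is half open. In form: [[[x, y, z], [ax, ay, az], claw], ...]. A call has 1 to 5 rows; each row shifts and turns the commanded pose from where the row before left it, along the tool's axes as they then stand; what a row does not reach is not made up. A row lasts 1/8 s, in which the tool goes at most 62.5 mm and 10.7 degrees, less where a joint would pass 70% of its speed; a pose out of reach is approached as far as the arm can. A call is refused whole if a number of a shift passes 0.0625 or a number of a turn 0.188, either way. A call with a gripper value outside its range is refused whole. The fingers move at their own pace and stop on an object; "squeeze" is the grip in N (left out, the last holds). Time passes only in rows, so rows that do not move let the fingers close. It gives the time, the measured TCP pose, the force and the opening at its end, in the units of the state.
- read_state(): the state, without advancing time (a new reading comes with each control period).
- camera(name): name is "side" or "top" or "wrist"; returns the picture (400x640x3 uint8, blue, green, red); there is no depth.
- camera_info(name): a dict with "fx", "fy", "cx", "cy" (pixels), "k1" (the pictures are not rectified: a ray, as slopes to the right and down, at radius r is drawn at 1 + k1 r^2 times it, then the intrinsics apply), "origin" and "orientation" of the camera in the world; the wrist camera has in their place "hand_eye" (4x4, takes a point from camera to tool coordinates, whose origin is the TCP and whose axes are the tool frame's). Camera axes: x right, y down, z forward; pixel columns grow to the right and rows downward; lengths in m; the calibration is good to about 2 mm. A picture is of the moment at which its call begins: read the wrist's pose just before it. camera_info takes no time and is no camera call.
- close_job(): hands the job in, once; it reports no verdict.
The state is a dict: "time": time; "qpos": joint angles; "joint_vel": joint speeds; "joint_efforts": joint torques, N m; "eef_pos": TCP position; "tcp_rot": TCP orientation; "contact_force": force on the tool from outside, world axes, zero at the start; "torque": the same for the moment, N m; "opening": finger opening in m.
Only numpy, scipy, OpenCV 4.12 (cv2) and the standard library are available. Lean on these libraries where they do the work, as an engineer would, in place of code of your own. Each camera call takes 0.05 s, during which the arm holds its last target.

## Task

Close up the loaded tumbling drum: slide the wooden lid, left part-way across the mouth, over until it drops into the drum and sits fully home and level, then swing the steel bar over it and press it all the way down so that its slotted end sits over the staple. Don't let the lid fall off the drum, and leave the other things on the bench where they are.

Things in the scene. Friction and masses are not known exactly. Their poses are not given: they have to be found in the camera images.
- drum: Upright round steel drum, outer diameter 118 mm, wall 4 mm, held by low wooden chocks on a 270 x 270 x 15 mm plywood board; all fixed to the bench. Origin: on the bench under the middle of the drum; z up. A hinge bracket stands up on its +x side and a staple on its -x side, both 80 to 96 mm from its axis, just clear of the seated lid. The lid starts shifted towards its +y side
- drum_rim (a point): centre of the drum's mouth (110 mm across), level with its rim, 100 mm above the bench; axes as drum
- lid: Loose wooden lid, no handle: a flat disc 152 mm across, 10 mm thick, over a plug 105 mm across, 10 mm deep. About 0.18 kg. Origin: centre of the plug's underside; z up. It starts level with the plug's underside resting on the rim, its centre 30 to 45 mm off the drum's axis. Home: origin 10 mm below the rim, lid's top 10 mm above it, side play 2.5 mm all round
- bar (a joint): Angle (rad) of the flat steel hold-down bar, 26 mm wide (along drum's y), 5 mm thick: 0 closed (level across the lid, at its stop), 1.57 upright, 2.0 leaning back away from the drum. Starts at 1.35 to 1.8. The hinge is stiff: the bar stays where it is left and must be pushed right down to 0 (about 2 N near its end). A lid that is not home stops the bar short
- bar_hinge (a point): the bar's pivot, mid-thickness of the bar, 89 mm from the drum's axis on its +x side and 20 mm above the rim; the hinge axis is level, along the drum's y
- bar_tip (a point): middle of the bar's free end, 199 mm from the pivot, mid-thickness; beyond it a 10 mm thumb tab is turned up. The slot for the staple spans 164 to 188 mm from the pivot; a rubber pad 6 mm thick, 28 mm across, is under the bar 89 mm from the pivot and ends 1.5 mm above a lid that is home
- staple_top (a point): top of the staple, an upright loop of 5 mm wire, 87 mm from the drum's axis on its -x side; when the bar is closed the loop stands through the slot, 10 mm above the bar's upper face
- knob_a: bystander: turned wooden knob, 43 mm tall, 40 mm across, standing on the drum's board (its -y side); origin at its foot
- knob_b: bystander: a second such knob on the board
- bowl: bystander: turned dark wooden bowl, 140 mm across, 55 mm tall; origin at its foot
- blank: bystander: round wood blank, 110 mm across, 60 mm tall; origin at its underside
- wax: bystander: round wax tin, 90 mm across, 60 mm tall; origin at its underside
- gouge: bystander: turning gouge lying on the bench, about 410 mm long, 34 mm thick; origin on the bench under its ferrule
- mallet: bystander: round carver's mallet lying down, 245 mm long, head 76 mm across; origin on the bench under the inner end of its head

How it is judged (in metres and radians):
On the way, in this order (a step that is already met when the one before it is completed fails the run):
1. the lid has dropped into the drum and sits home and level (z of lid in the frame of drum_rim below -0.008 m and horizontal distance between lid and drum_rim below 0.006 m and angle between lid's own z axis and vertical below 0.03 rad), for 0.2 s.
2. the bar is swung over and fully down, its slot over the staple (value of joint bar below 0.04 rad), for 0.2 s.
At the end, for the whole second after the job is handed in: The lid's plug is inside the drum: its flange lies on the rim (origin at least 8 mm below the rim), within 6 mm of the drum's axis, level within 0.03 rad and at rest, and the bar lies down over it within 0.04 rad of fully closed (all of step 1 and linear speed of lid below 0.02 m/s and value of joint bar below 0.04 rad); the robot touches nothing.
It fails at once if the lid falls off the drum (z of lid in the frame of drum_rim below -0.025 m).
It fails at once if another thing on the bench is moved by more than 30 mm (distance of any of knob_a, knob_b, bowl, blank, wax, gouge, mallet from where it was at the start of the episode above 0.03 m).
It also fails if it takes over 58 s, if anything falls off the work surface, if the arm or the gripper's body presses on something with over 40 N, if the wrist force passes 120 N, or if a joint passes its speed limit or range.

## Working session

There is one attempt and no reset: what is moved stays moved. The work goes in short steps, Python scripts to look and compute and a tool call to move; the robot and the scene stay as the last step left them, time stands still between calls to the robot, and variables do not carry over. Pictures are saved under pics/ and viewed, and the job is handed in when it is done.

Besides the shell and the picture viewer there is one more tool, called after "Request:" as name([rows], argument=value, ...), one row to a line, values as JSON. servo_tool: Moves the arm, as the interface text tells. Its arguments: {"type":"object","properties":{"commands":{"type":"array"},"squeeze":{"type":"number"}},"required":["commands"]}

```bash
mkdir -p pics; cat > h.py <<'E'
import numpy as np, cv2
from workcell import *
def ray(info,u,v,o=None,R=None):
    xd=(u-info['cx'])/info['fx']; yd=(v-info['cy'])/info['fy']
    x,y=xd,yd
    for _ in range(20):
        r2=x*x+y*y; s=1+info['k1']*r2; x,y=xd/s,yd/s
    d=np.array([x,y,1.]);
    if R is None: R=np.array(info['orientation']);o=np.array(info['origin'])
    return o,R@d/np.linalg.norm(d)
def plane(info,u,v,z,o=None,R=None):
    o,d=ray(info,u,v,o,R); return o+d*(z-o[2])/d[2]
def proj(info,p,o=None,R=None):
    if R is None: R=np.array(info['orientation']);o=np.array(info['origin'])
    c=R.T@(np.array(p)-o); x,y=c[0]/c[2],c[1]/c[2]; s=1+info['k1']*(x*x+y*y)
    return info['fx']*x*s+info['cx'],info['fy']*y*s+info['cy']
def wristpose(info,st):
    H=np.array(info['hand_eye']); R=np.array(st['tcp_rot']); p=np.array(st['eef_pos'])
    return p+R@H[:3,3],R@H[:3,:3]
E
python3 - <<'E'
from h import *
for n in ['side','top','wrist']:
    im=camera(n); cv2.imwrite(f'pics/{n}0.png',im); print(n,camera_info(n))
print(read_state())
E
```

```text
side {'fx': 446.2786890235027, 'fy': 446.2786890235027, 'cx': 320.43285639839496, 'cy': 193.96550784558642, 'k1': -0.10099067454900981, 'origin': array([ 0.34095218, -0.91895305,  0.66523432]), 'orientation': array([[ 9.63377208e-01, -1.34461358e-01,  2.32001075e-01],
       [-2.68148782e-01, -4.80605058e-01,  8.34934134e-01],
       [-7.65487557e-04, -8.66567321e-01, -4.99059608e-01]])}
top {'fx': 386.44352672990874, 'fy': 386.44352672990874, 'cx': 318.6093792934131, 'cy': 202.8777983360542, 'k1': -0.08946230252303602, 'origin': array([0.3559681 , 0.01503414, 1.24388048]), 'orientation': array([[-0.01370774, -0.98097706,  0.19363913],
       [-0.99988845,  0.01459668,  0.00316463],
       [-0.00593092, -0.19357415, -0.98106772]])}
wrist {'fx': 286.46685384087436, 'fy': 286.46685384087436, 'cx': 321.8747499607429, 'cy': 199.81457446205417, 'k1': 0.017241531026260696, 'hand_eye': array([[ 9.99998620e-01, -1.56844361e-03,  5.48128511e-04,
         7.31950934e-04],
       [-9.86978109e-04, -2.95393739e-01,  9.55375091e-01,
        -1.46682761e-01],
       [-1.33653822e-03, -9.55374314e-
[... 223 characters left out ...]
119e-03,
        7.29796441e+01, -2.11396175e+00]), 'joint_vel': array([-0.10191971, -0.15558167, -0.16735702,  0.11996134, -0.03011449,
       -0.01889484]), 'joint_efforts': array([ 1.23523634e-06, -5.02849030e+01, -3.57468760e+01,  7.28306221e-02,
        2.49460107e-02, -9.10242488e-05]), 'eef_pos': array([ 0.21712684, -0.63855015,  0.23771468]), 'tcp_rot': array([[ 3.21925483e-01, -5.25001723e-04,  9.46764864e-01],
       [-9.46763457e-01,  1.63271596e-03,  3.21925910e-01],
       [-1.71480977e-03, -9.99998529e-01,  2.85604299e-05]]), 'contact_force': array([-0.10234539,  0.08312534, -1.08730225]), 'torque': array([ 0.00950093,  0.04346263, -0.01646692]), 'opening': 0.08817447258887288}
```

View pics/top0.png

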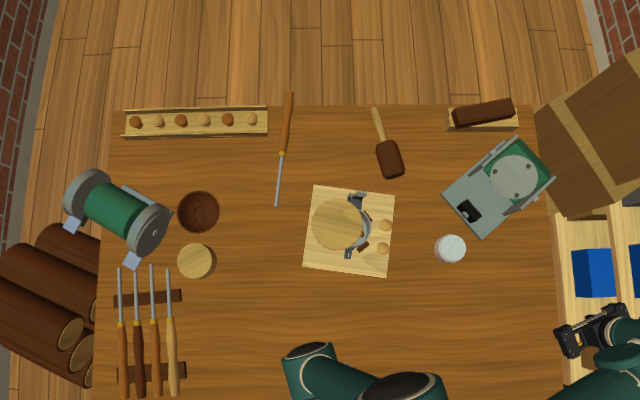

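View pics/side0.png

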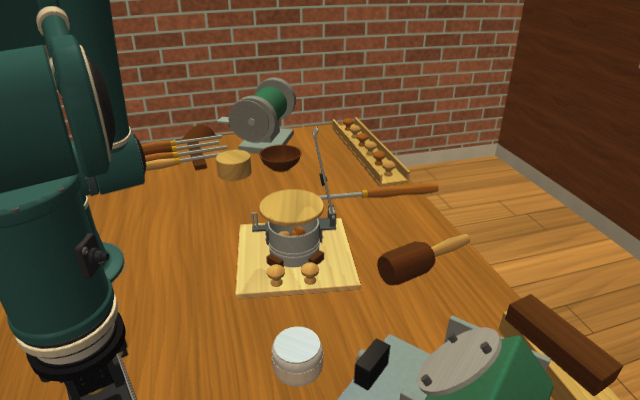

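```bash
python3 - <<'E'
from h import *
im=cv2.imread('pics/top0.png'); cv2.imwrite('pics/top0z.png',cv2.resize(im[170:290,290:410],None,fx=5,fy=5,interpolation=cv2.INTER_CUBIC))
im=cv2.imread('pics/side0.png'); cv2.imwrite('pics/side0z.png',cv2.resize(im[120:300,220:380],None,fx=3.3,fy=3.3,interpolation=cv2.INTER_CUBIC))
E
```

```text
(no output)
```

View pics/top0z.png

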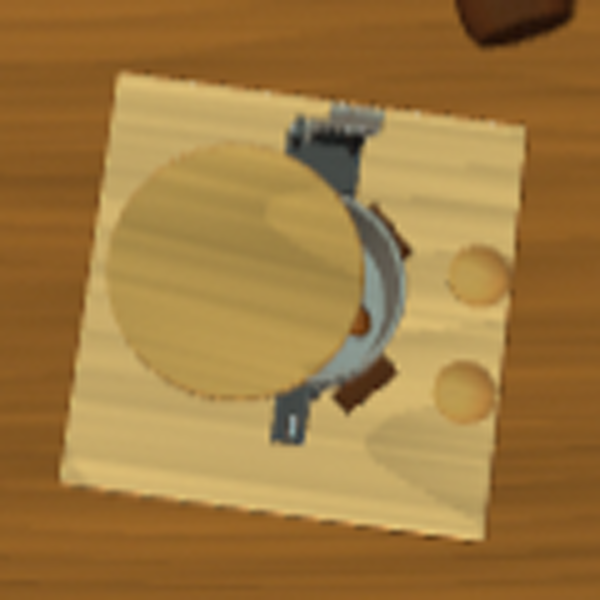

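View pics/side0z.png

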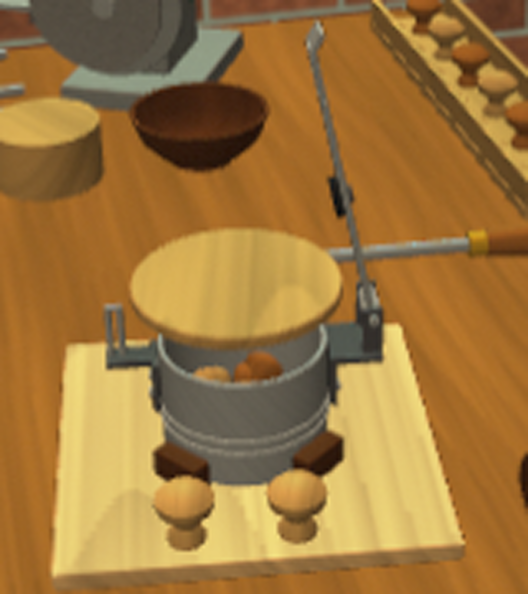

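```bash
python3 - <<'E'
from h import *
from scipy.optimize import least_squares
T=camera_info('top');S=camera_info('side')
tp=lambda U,V:((U+.5)/5-.5+290,(V+.5)/5-.5+170)
sp=lambda U,V:((U+.5)/3.3-.5+220,(V+.5)/3.3-.5+120)
c=np.array([plane(T,*tp(*p),0.015) for p in [(118,72),(526,127),(484,541),(61,483)]])
print('board',c,c.mean(0),[np.linalg.norm(c[i]-c[i-1]) for i in range(4)])
for i in range(4):
    d=c[i]-c[i-1]; print(np.degrees(np.arctan2(d[1],d[0])))
def fit(P,r):
    f=least_squares(lambda q:np.hypot(P[:,0]-q[0],P[:,1]-q[1])-r,P[:,:2].mean(0)-[0,0]); return f.x,np.abs(f.fun).max()
P=np.array([plane(T,*tp(*p),0.1) for p in [(375,205),(398,245),(406,285),(400,325),(385,355)]])
f=least_squares(lambda q:np.hypot(P[:,0]-q[0],P[:,1]-q[1])-.059,c.mean(0)[:2]);print('drum rim',f.x,f.fun)
# lid by mask of top face
L=np.array([plane(T,*tp(*p),0.12) for p in [(235,142),(170,160),(106,275),(130,345),(180,388),(235,400),(300,388),(363,270),(335,185)]])
f=least_squares(lambda q:np.hypot(L[:,0]-q[0],L[:,1]-q[1])-q[2],list(L.mean(0)[:2])+[.07]);print('lid',f.x,f.fun)
# side view lid top
L=np.array([plane(S,*sp(*p),0.12) for p in [(131,290),(150,254),(235,229),(325,258),(342,290)]])
f=least_squares(lambda q:np.hypot(L[:,0]-q[0],L[:,1]-q[1])-.076,list(L.mean(0)[:2]));print('lid side',f.x,f.fun)
P=np.array([plane(S,*sp(*p),0.1) for p in [(159,350),(180,376),(240,395),(300,380),(327,350)]])
f=least_squares(lambda q:np.hypot(P[:,0]-q[0],P[:,1]-q[1])-.059,c.mean(0)[:2]);print('rim side',f.x,f.fun)
def tri(a,b):
    o1,d1=ray(T,*a);o2,d2=ray(S,*b)
    A=np.stack([d1,-d2],1);t=np.linalg.lstsq(A,o2-o1,rcond=None)[0]
    p,q=o1+d1*t[0],o2+d2*t[1];return (p+q)/2,np.linalg.norm(p-q)
print('tip',tri(tp(355,110),sp(316,40)))
print('staple',tri(tp(291,428),sp(115,308)), plane(S,*sp(115,308),.1325+.0),plane(T,*tp(291,428),.1325))
E
```

```text
board [[ 0.66177324  0.03584289  0.015     ]
 [ 0.62101291 -0.22988091  0.015     ]
 [ 0.35578302 -0.19038567  0.015     ]
 [ 0.39611153  0.07470344  0.015     ]] [ 0.50867018 -0.07743006  0.015     ] [np.float64(0.26848889741332166), np.float64(0.26883180721765876), np.float64(0.2681543719356726), np.float64(0.2681391877218924)]
-8.322109426627064
-98.72083169461803
171.53035198789055
81.34981093669319
drum rim [ 0.50938303 -0.07892675] [ 0.00264094 -0.00135932 -0.00185459 -0.00030282  0.0023568 ]
lid [ 0.51501791 -0.03396936  0.07655523] [ 2.06180253e-04 -1.45283372e-04 -1.10560920e-04 -3.06525043e-04
  8.11743828e-05 -4.83414370e-04  1.64355070e-03 -2.07981421e-03
  1.19469258e-03]
lid side [ 0.51333831 -0.03879318] [-2.42248773e-03  4.87734738e-05  1.43244523e-03 -3.58525627e-03
  9.00528578e-04]
rim side [ 0.50888624 -0.08751543] [-0.0001001  -0.00211653  0.00187418 -0.00024503 -0.00148571]
tip (array([ 0.56374674, -0.08529178,  0.31731888]), np.float64(0.00362096634830152))
staple (array([ 0.42326744, -0.06315656,  0.12817452]), np.float64(0.0028649897472395026)) [ 0.42403416 -0.06998923  0.1325    ] [ 0.42157953 -0.06276431  0.1325    ]
```

Request:
servo_tool([
  [[0, -0.054, 0], [0, 0, 0], 1],
  [[0, -0.054, 0], [0, 0, 0], 1],
  [[0, -0.054, 0], [0, 0, 0], 1],
  [[-0.043, 0, 0.04], [0, 0, 0], 1],
  [[-0.043, 0, 0.04], [0, 0, 0], 1],
])

```text
time: 0.78
eef_pos: [0.2657, -0.5313, 0.4014]
tcp_rot: [[0.321, 0.001, 0.947], [-0.947, -0.001, 0.321], [0.001, -1.0, 0.001]]
contact_force: [0.4, 0.5, -0.8]
opening: 0.0881
```

Request:
servo_tool([
  [[-0.043, 0, 0.04], [0, 0, 0], 1],
  [[-0.043, 0, 0.04], [0, 0, 0], 1],
  [[-0.043, 0, 0.04], [0, 0, 0], 1],
  [[-0.043, 0, 0.04], [0, 0, 0], 1],
  [[-0.043, 0, 0.04], [0, 0, 0], 1],
])

```text
time: 1.4
eef_pos: [0.3858, -0.2621, 0.4005]
tcp_rot: [[0.322, 0.0, 0.947], [-0.947, 0.0, 0.322], [0.0, -1.0, 0.0]]
contact_force: [1.1, 0.4, -0.1]
opening: 0.0885
```

Request:
servo_tool([
  [[-0.043, 0, 0.04], [0, 0, 0], 1],
  [[-0.043, 0, 0.04], [0, 0, 0], 1],
  [[-0.043, 0, 0.04], [0, 0, 0], 1],
  [[-0.043, 0, 0.04], [0, 0, 0], 1],
  [[-0.043, 0, 0.04], [0, 0, 0], 1],
])

```text
time: 2.02
eef_pos: [0.5059, 0.0059, 0.4006]
tcp_rot: [[0.322, 0.0, 0.947], [-0.947, -0.0, 0.322], [0.0, -1.0, 0.0]]
contact_force: [1.3, -0.5, 0.4]
opening: 0.0883
```

Request:
servo_tool([
  [[0, 0, 0], [0, -0.182, 0], 1],
  [[0, 0, 0], [0, -0.182, 0], 1],
  [[0, 0, 0], [0, -0.182, 0], 1],
  [[0, 0, 0], [0, -0.182, 0], 1],
  [[0, 0, 0], [0, -0.182, 0], 1],
])

```text
time: 2.65
eef_pos: [0.5054, 0.0041, 0.4003]
tcp_rot: [[0.947, -0.001, 0.321], [-0.321, 0.0, 0.947], [-0.001, -1.0, -0.0]]
contact_force: [0.3, -0.0, -0.9]
opening: 0.0881
```

Request:
servo_tool([
  [[0, 0, 0], [0, -0.182, 0], 1],
  [[0, 0, 0], [0, 0, 0], 1],
])

```text
time: 2.9
eef_pos: [0.5055, 0.004, 0.4004]
tcp_rot: [[0.988, -0.001, 0.152], [-0.152, 0.0, 0.988], [-0.001, -1.0, -0.0]]
contact_force: [-1.1, 0.2, -0.3]
opening: 0.0881
```

Request:
servo_tool([
  [[0.0155, 0, 0.06], [0, 0, 0], 1],
  [[0, 0.06, 0], [0, 0, 0], 1],
  [[0, 0.06, 0], [0, 0, 0], 1],
  [[0, 0, 0], [0, 0, 0], 1],
])

```text
time: 3.4
eef_pos: [0.5252, 0.0609, 0.2739]
tcp_rot: [[0.988, -0.014, 0.153], [-0.153, -0.001, 0.988], [-0.014, -1.0, -0.003]]
contact_force: [-0.4, 0.8, 0.6]
opening: 0.0881
```

```bash
python3 - <<'E'
from h import *
s=read_state();print(s['eef_pos']); im=camera('wrist'); cv2.imwrite('pics/w1.png',im)
E
```

```text
[0.52519972 0.06087517 0.27393296]
```

View pics/w1.png

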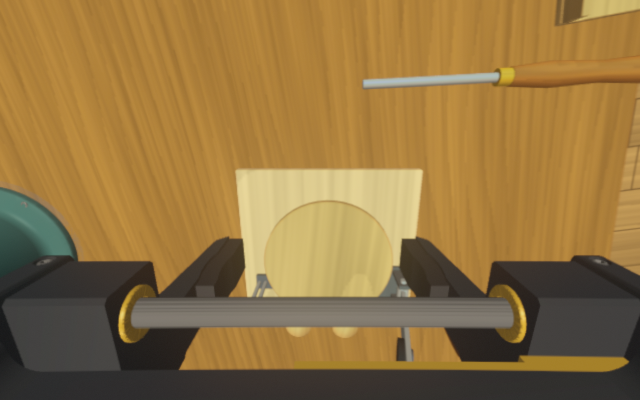

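```bash
python3 - <<'E'
from h import *
from scipy.optimize import least_squares
s=read_state();W=camera_info('wrist');o,R=wristpose(W,s)
print(s['eef_pos'],s['tcp_rot'])
L=np.array([plane(W,*p,.12,o,R) for p in [(264,250),(270,230),(290,211),(328,200),(365,210),(387,232),(393,252)]])
f=least_squares(lambda q:np.hypot(L[:,0]-q[0],L[:,1]-q[1])-.076,list(L.mean(0)[:2]));print('lid',f.x,f.fun)
X=np.array([.989,-.148]);Y=np.array([.148,.989]);D=np.array([.509,-.079])
for n,p in [('lid',f.x),('tcp',s['eef_pos'][:2])]: print(n,(p-D)@X,(p-D)@Y)
for p in [(237,169),(421,169)]:
    q=plane(W,*p,.015,o,R); print('corner',q)
E
```

```text
[0.52821283 0.0609174  0.27859188] [[ 9.88279115e-01 -5.79621171e-03  1.52547678e-01]
 [-1.52552277e-01 -3.57100604e-04  9.88295338e-01]
 [-5.67389414e-03 -9.99983138e-01 -1.23714036e-03]]
lid [ 0.52098315 -0.0332234 ] [ 0.00079334  0.00156963 -0.00034265 -0.00092902 -0.00043025  0.00098094
  0.00132324]
lid 0.005076398037797079 0.04704655965587276
tcp -0.0017062917581851821 0.1412218106721764
corner [0.40530376 0.07504011 0.015     ]
corner [0.66861725 0.03424548 0.015     ]
```

Request:
servo_tool([
  [[0.001, 0.06, 0], [0, 0, 0], 1],
  [[0, 0.06, 0], [0, 0, 0], 1],
  [[0, 0.045, 0], [0, 0, 0], 1],
  [[0, 0.018, 0], [0, 0, 0], 1],
  [[0, 0, 0], [0, 0, 0], 1],
])

```text
time: 4.08
eef_pos: [0.5327, 0.0608, 0.0994]
tcp_rot: [[0.988, 0.002, 0.151], [-0.151, 0.0, 0.988], [0.002, -1.0, 0.001]]
contact_force: [0.0, -0.3, 0.6]
opening: 0.088
```

```bash
python3 - <<'E'
from h import *
s=read_state();print(s['eef_pos'],s['contact_force']); im=camera('wrist'); cv2.imwrite('pics/w2.png',im); s=read_state();print(s['eef_pos'],s['contact_force'])
im=camera('top');cv2.imwrite('pics/t2.png',cv2.resize(im[170:290,290:410],None,fx=5,fy=5,interpolation=cv2.INTER_CUBIC))
E
```

```text
[0.53274084 0.06083075 0.0994297 ] [ 0.0162773  -0.33129949  0.61758631]
[0.53349894 0.06091426 0.1004175 ] [-0.55130973 -0.22228424 -0.46148043]
```

View pics/w2.png

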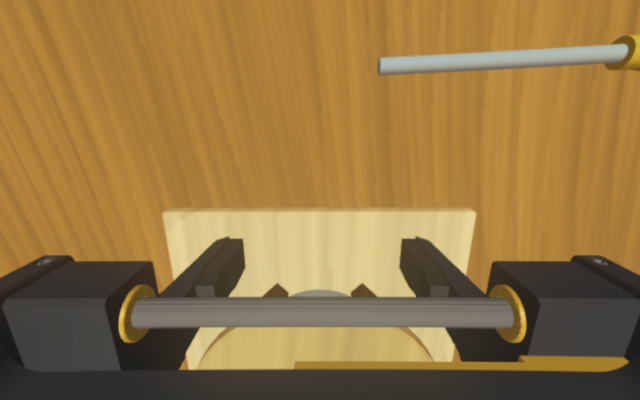

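View pics/t2.png

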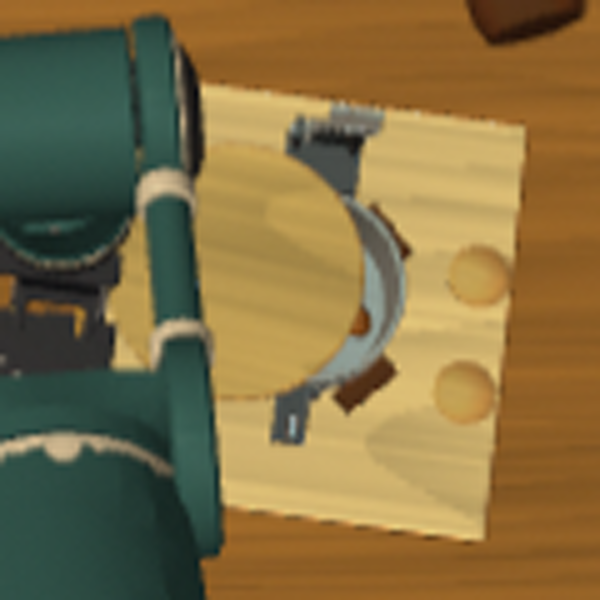

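Request:
servo_tool([
  [[-0.003, 0.003, -0.005], [0, 0, 0], 1],
  [[0, 0, -0.01], [0, 0, 0], 1],
  [[0, 0, -0.005], [0, 0, 0], 1],
  [[0, 0, -0.005], [0, 0, 0], 1],
  [[0, 0, -0.005], [0, 0, 0], 1],
])

```text
time: 4.8
eef_pos: [0.5237, 0.0314, 0.0949]
tcp_rot: [[0.989, 0.001, 0.151], [-0.151, 0.0, 0.989], [0.0, -1.0, 0.001]]
contact_force: [-0.8, 1.5, -0.3]
opening: 0.0884
```

Request:
servo_tool([
  [[0, 0, -0.005], [0, 0, 0], 1],
  [[0, 0, -0.005], [0, 0, 0], 1],
  [[0, 0, 0], [0, 0, 0], 1],
])

```text
time: 5.18
eef_pos: [0.5219, 0.0213, 0.0947]
tcp_rot: [[0.989, -0.0, 0.151], [-0.151, -0.0, 0.989], [-0.0, -1.0, -0.0]]
contact_force: [-0.2, 1.0, 0.1]
opening: 0.0884
```

```bash
python3 - <<'E'
from h import *
im=camera('wrist'); cv2.imwrite('pics/w3.png',im); s=read_state();print(s['eef_pos'],s['contact_force'])
im=camera('side');cv2.imwrite('pics/s3.png',im)
E
```

```text
[0.5218695  0.02139287 0.09462618] [ 0.4324775  -0.75180746  0.13528771]
```

View pics/w3.png

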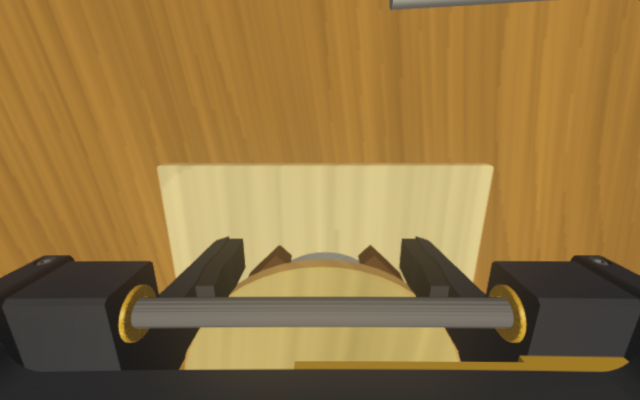

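View pics/s3.png

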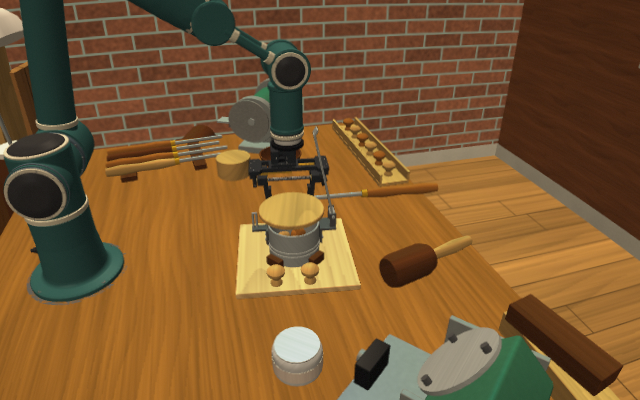

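```bash
cat > lid.py <<'E'
from h import *
X=np.array([.989,-.149]);Y=np.array([.149,.989]);D=np.array([.509,-.079])
def dr(p): p=np.array(p)[:2]-D; return (p@X).round(4),(p@Y).round(4)
E
python3 - <<'E'
from lid import *
s=read_state();W=camera_info('wrist');o,R=wristpose(W,s)
print('tcp',dr(s['eef_pos']))
for p in [(324,258),(230,294),(417,294)]:
  for z in (.12,.11): print(p,z,dr(plane(W,*p,z,o,R)))
E
```

```text
tcp (np.float64(-0.0023), np.float64(0.1013))
(324, 258) 0.12 (np.float64(-0.0006), np.float64(0.111))
(324, 258) 0.11 (np.float64(-0.0005), np.float64(0.1056))
(230, 294) 0.12 (np.float64(-0.0468), np.float64(0.0915))
(230, 294) 0.11 (np.float64(-0.0506), np.float64(0.0844))
(417, 294) 0.12 (np.float64(0.0451), np.float64(0.0912))
(417, 294) 0.11 (np.float64(0.0489), np.float64(0.0841))
```

Request:
servo_tool([
  [[0.001, 0, -0.005], [0, 0, 0], 1],
  [[0.001, 0, -0.005], [0, 0, 0], 1],
  [[0.0005, 0, -0.005], [0, 0, 0], 1],
  [[0, 0, -0.005], [0, 0, 0], 1],
  [[0, 0, 0], [0, 0, 0], 1],
])

```text
time: 5.9
eef_pos: [0.5213, 0.0009, 0.0946]
tcp_rot: [[0.989, -0.0, 0.151], [-0.151, -0.001, 0.989], [-0.0, -1.0, -0.001]]
contact_force: [-0.3, 0.9, -0.4]
opening: 0.0882
```

```bash
python3 - <<'E'
from lid import *
im=camera('wrist'); cv2.imwrite('pics/w4.png',im); s=read_state();print(dr(s['eef_pos']),s['eef_pos'],s['contact_force'])
im=camera('side');cv2.imwrite('pics/s4.png',cv2.resize(im[120:300,220:380],None,fx=3.3,fy=3.3,interpolation=cv2.INTER_CUBIC))
E
```

```text
(np.float64(0.0002), np.float64(0.081)) [0.52124841 0.00109473 0.09458886] [ 0.33219776  0.10184535 -0.31388373]
```

View pics/w4.png

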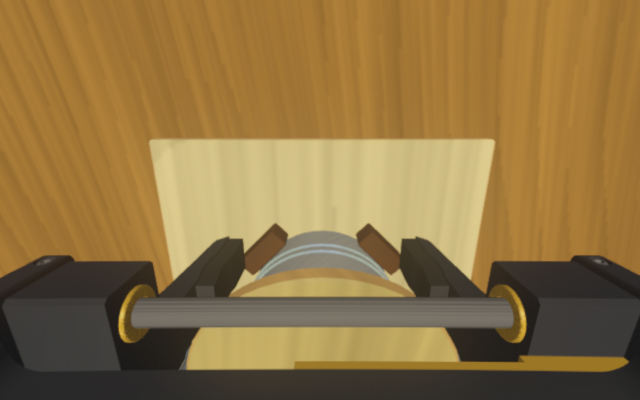

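View pics/s4.png

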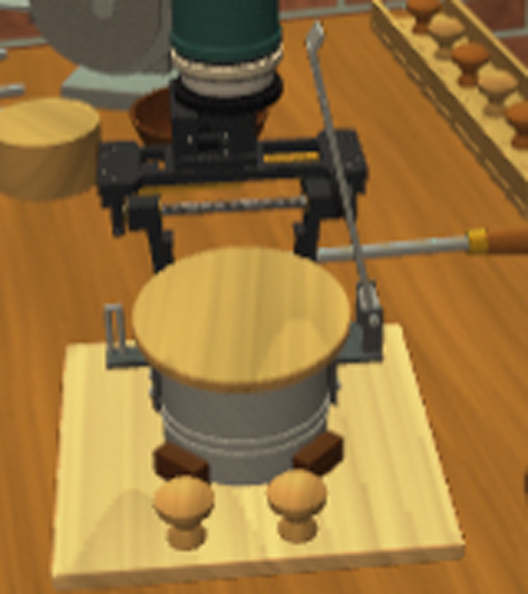

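```bash
python3 - <<'E'
from lid import *
from scipy.optimize import least_squares
s=read_state();W=camera_info('wrist');o,R=wristpose(W,s);S=camera_info('side')
for p in [(322,268),(240,294),(407,292)]:
  for z in (.12,.11): print(p,z,dr(plane(W,*p,z,o,R)))
sp=lambda U,V:((U+.5)/3.3-.5+220,(V+.5)/3.3-.5+120)
for z in (.12,.115,.11):
  L=np.array([plane(S,*sp(*p),z) for p in [(133,310),(150,275),(240,247),(330,272),(350,305),(330,353),(240,381),(160,358)]])
  f=least_squares(lambda q:np.hypot(L[:,0]-q[0],L[:,1]-q[1])-q[2],list(L.mean(0)[:2])+[.076]);print('lid',z,dr(f.x),f.x[2],f.fun)
E
```

```text
(322, 268) 0.12 (np.float64(0.0009), np.float64(0.0856))
(322, 268) 0.11 (np.float64(0.0009), np.float64(0.0796))
(240, 294) 0.12 (np.float64(-0.0395), np.float64(0.0713))
(240, 294) 0.11 (np.float64(-0.0428), np.float64(0.0642))
(407, 292) 0.12 (np.float64(0.0426), np.float64(0.0722))
(407, 292) 0.11 (np.float64(0.046), np.float64(0.0651))
lid 0.12 (np.float64(0.0005), np.float64(0.0043)) 0.08030726980089221 [-0.00541339  0.00159941  0.00547418 -0.00163086 -0.00509854  0.00140437
  0.00573558 -0.00207076]
lid 0.115 (np.float64(0.0009), np.float64(0.0122)) 0.0810437171149622 [-0.00546303  0.00161408  0.00552438 -0.00164581 -0.00514529  0.00141724
  0.00578818 -0.00208975]
lid 0.11 (np.float64(0.0013), np.float64(0.0201)) 0.08178016442908881 [-0.00551267  0.00162875  0.00557458 -0.00166077 -0.00519205  0.00143012
  0.00584078 -0.00210874]
```

Request:
servo_tool([
  [[0, 0, -0.004], [0, 0, 0], 1],
  [[0, 0, -0.004], [0, 0, 0], 1],
  [[0, 0, -0.003], [0, 0, 0], 1],
  [[0, 0, 0], [0, 0, 0], 1],
])

```text
time: 6.5
eef_pos: [0.5197, -0.0096, 0.0947]
tcp_rot: [[0.989, -0.0, 0.151], [-0.151, -0.0, 0.989], [-0.0, -1.0, -0.0]]
contact_force: [0.2, -0.3, -0.4]
opening: 0.0885
```

```bash
python3 - <<'E'
from lid import *
im=camera('wrist'); s=read_state();print(dr(s['eef_pos']),s['eef_pos'],s['contact_force'])
im2=camera('side');im2=cv2.resize(im2[180:270,240:360],None,fx=5,fy=5,interpolation=cv2.INTER_CUBIC)
cv2.imwrite('pics/c5.png',np.vstack([im[120:300,20:620],im2[:400]]))
E
```

```text
(np.float64(0.0003), np.float64(0.0704)) [ 0.51975574 -0.00947206  0.09472632] [-0.20919815 -0.08754365 -0.38352043]
```

View pics/c5.png

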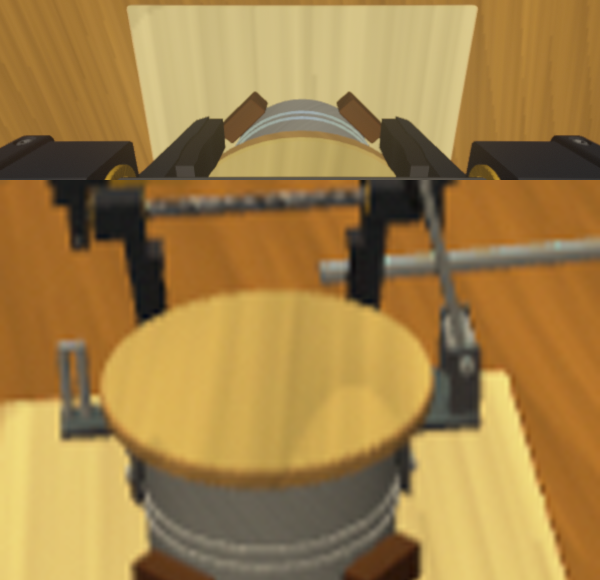

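Request:
servo_tool([
  [[0, 0, -0.002], [0, 0, 0], 1],
  [[0, 0, -0.002], [0, 0, 0], 1],
  [[0, 0, -0.001], [0, 0, 0], 1],
  [[0, 0, 0], [0, 0, 0], 1],
])

```text
time: 7.1
eef_pos: [0.5195, -0.0111, 0.0949]
tcp_rot: [[0.988, 0.001, 0.152], [-0.152, 0.006, 0.988], [0.0, -1.0, 0.006]]
contact_force: [2.2, 13.1, 0.0]
opening: 0.0878
```

```bash
python3 - <<'E'
from lid import *
im=camera('wrist'); s=read_state();print(dr(s['eef_pos']),s['eef_pos'],s['contact_force'])
im2=camera('side');im2=cv2.resize(im2[180:270,240:360],None,fx=5,fy=5,interpolation=cv2.INTER_CUBIC)
cv2.imwrite('pics/c6.png',np.vstack([im[120:300,20:620],im2[:400]]))
E
```

```text
(np.float64(0.0003), np.float64(0.0687)) [ 0.51953232 -0.0110936   0.09490703] [ 1.5063345 11.7317682  0.079201 ]
```

View pics/c6.png

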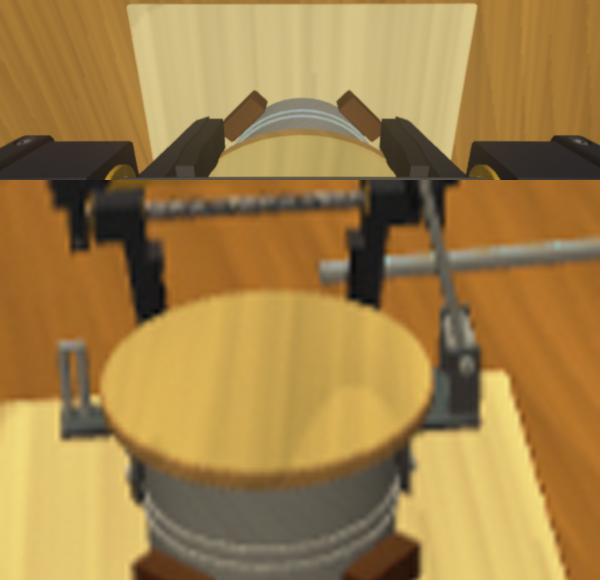

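```bash
python3 - <<'E'
from lid import *
from scipy.optimize import least_squares
s=read_state();W=camera_info('wrist');o,R=wristpose(W,s);S=camera_info('side')
for z in (.11,.115,.12,.125): print(z,dr(plane(W,322,250,z,o,R)))
sp=lambda U,V:((U+.5)/5-.5+240,(V-180+.5)/5-.5+180)
for z in (.12,.115,.11):
  L=np.array([plane(S,*sp(*p),z) for p in [(102,380),(150,318),(270,289),(390,314),(432,370),(390,447),(260,474),(150,445)]])
  f=least_squares(lambda q:np.hypot(L[:,0]-q[0],L[:,1]-q[1])-q[2],list(L.mean(0)[:2])+[.076]);print('lid',z,dr(f.x),f.x[2],f.fun)
# predicted px of home lid
for a in range(0,360,45):
  for z in (.11,):
    q=D+.076*(np.cos(np.radians(a))*X+np.sin(np.radians(a))*Y); u,v=proj(S,[*q,z]); print(a,(u+.5-240)*5-.5,(v+.5-180)*5-.5+180)
E
```

```text
0.11 (np.float64(0.0011), np.float64(0.0772))
0.115 (np.float64(0.0011), np.float64(0.0797))
0.12 (np.float64(0.0011), np.float64(0.0823))
0.125 (np.float64(0.0011), np.float64(0.0848))
lid 0.12 (np.float64(0.0007), np.float64(-0.0183)) 0.07496417189481226 [-7.81698420e-05  1.24219008e-03  2.83953778e-04 -1.70403765e-04
 -2.31596864e-03  2.70293435e-03  5.10912615e-04 -2.17544857e-03]
lid 0.115 (np.float64(0.0011), np.float64(-0.0106)) 0.07565162102838911 [-7.88866882e-05  1.25358142e-03  2.86557737e-04 -1.71966432e-04
 -2.33720693e-03  2.72772126e-03  5.15597875e-04 -2.19539824e-03]
lid 0.11 (np.float64(0.0014), np.float64(-0.0029)) 0.07633907016193507 [-7.96035341e-05  1.26497277e-03  2.89161698e-04 -1.73529097e-04
 -2.35844522e-03  2.75250816e-03  5.20283132e-04 -2.21534791e-03]
0 431.4332644267331 361.048122248799
45 370.564366150471 303.885705563553
90 255.52678751940545 287.29683735995235
135 145.53773637101995 318.26117864000946
180 98.98912543336718 383.13012921442146
225 151.1046974075951 447.3659242584258
270 278.5324748900852 468.39191615929093
315 397.2551281493004 430.3250180425921
```

Request:
servo_tool([
  [[0, 0, 0.01], [0, 0, 0], 1],
  [[0, 0, 0.02], [0, 0, 0], 1],
  [[0, 0, 0.03], [0, 0, 0], 0.5],
  [[0, -0.06, 0], [0, 0, 0], 0],
  [[0, -0.06, 0], [0, 0, 0], -0.5],
])

```text
time: 7.82
eef_pos: [0.5273, 0.0453, 0.215]
tcp_rot: [[0.989, -0.003, 0.149], [-0.149, -0.001, 0.989], [-0.002, -1.0, -0.001]]
contact_force: [1.4, 0.1, 0.8]
opening: 0.0604
```

Request:
servo_tool([
  [[0, -0.06, 0], [0, 0, 0], -1],
  [[0, -0.06, 0], [0, 0, 0], -1],
  [[0, -0.05, 0], [0, 0, 0], -1],
  [[0, 0, 0], [0, 0.1745, 0], -1],
  [[0, 0, 0], [0, 0.1745, 0], -1],
])

```text
time: 8.45
eef_pos: [0.5285, 0.0449, 0.3861]
tcp_rot: [[0.875, 0.003, 0.485], [-0.485, -0.001, 0.875], [0.003, -1.0, 0.0]]
contact_force: [0.2, 0.1, -1.0]
opening: 0.0104
```

Request:
servo_tool([
  [[0, 0, 0], [0, 0.1745, 0], -1],
  [[0, 0, 0], [0, 0.1745, 0], -1],
  [[0, 0, 0], [0, 0.1745, 0], -1],
  [[0, 0, 0], [0, 0.1745, 0], -1],
  [[0, 0, 0], [0, 0.1745, 0], -1],
])

```text
time: 9.07
eef_pos: [0.528, 0.0448, 0.3846]
tcp_rot: [[0.191, -0.0, 0.982], [-0.982, -0.001, 0.191], [0.001, -1.0, -0.0]]
contact_force: [-0.3, -0.6, 0.3]
opening: 0.0011
```

Request:
servo_tool([
  [[0, 0, 0], [0, 0.1745, 0], -1],
  [[0, 0, 0], [0, 0.1745, 0], -1],
  [[0, 0, 0], [0, 0, 0], -1],
])

```text
time: 9.45
eef_pos: [0.528, 0.0449, 0.3847]
tcp_rot: [[-0.148, -0.0, 0.989], [-0.989, -0.001, -0.148], [0.001, -1.0, 0.0]]
contact_force: [0.1, 0.1, 0.5]
opening: 0.0005
```

```bash
python3 - <<'E'
from lid import *
s=read_state();print(dr(s['eef_pos']),s['eef_pos'],s['contact_force'],s['qpos'],s['opening'])
im=camera('top');im1=cv2.resize(im[170:290,290:410],None,fx=3.3,fy=3.3,interpolation=cv2.INTER_CUBIC)
im=camera('side');im2=cv2.resize(im[120:300,220:380],None,fx=2.2,fy=2.2,interpolation=cv2.INTER_CUBIC)
cv2.imwrite('pics/c7.png',np.hstack([im1[:396],im2[:396]]))
cv2.imwrite('pics/s7.png',im)
E
```

```text
(np.float64(0.0004), np.float64(0.1254)) [0.52803651 0.04490541 0.38466312] [0.05837151 0.13299296 0.53028199] [ 2.19271371e+00 -3.98204626e+00  9.76507731e+01 -3.88967939e-02
  8.63357931e+01  1.00727300e+02] 0.0005134443843842698
```

View pics/c7.png

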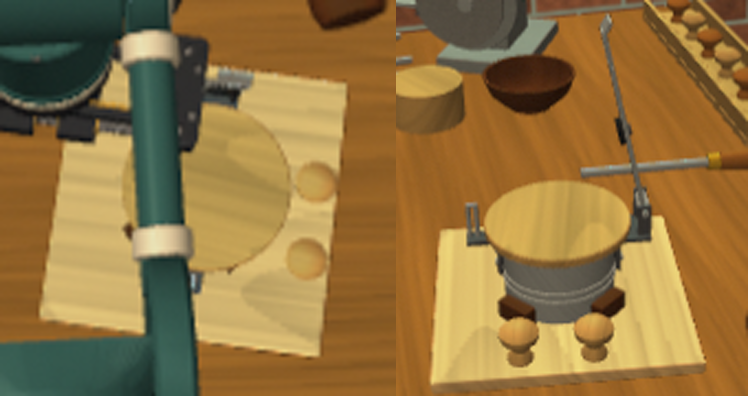

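```bash
python3 - <<'E'
from lid import *
from scipy.optimize import least_squares
S=camera_info('side');im=cv2.imread('pics/s7.png')
cv2.imwrite('pics/s7z.png',cv2.resize(im[185:275,250:340],None,fx=6,fy=6,interpolation=cv2.INTER_CUBIC))
E
```

```text
(no output)
```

View pics/s7z.png

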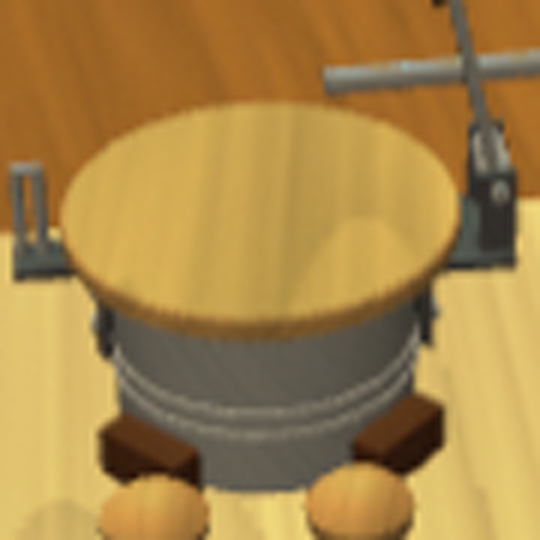

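Request:
servo_tool([
  [[0.042, 0, 0.04], [0, 0, 0], -1],
  [[0.042, 0, 0.04], [0, 0, 0], -1],
  [[0.041, 0, 0.04], [0, 0, 0], -1],
  [[0, 0.05, 0], [0, 0, 0], -1],
  [[0, 0.05, 0], [0, 0, 0], -1],
])

```text
time: 10.18
eef_pos: [0.6288, -0.0978, 0.2839]
tcp_rot: [[-0.149, 0.002, 0.989], [-0.989, -0.001, -0.149], [0.0, -1.0, 0.002]]
contact_force: [-0.3, 0.2, -0.6]
opening: 0.0004
```

Request:
servo_tool([
  [[0, 0, 0], [0, 0, 0], -1],
  [[0, 0, -0.01], [0, 0, 0], -1],
  [[0, 0, -0.01], [0, 0, 0], -1],
])

```text
time: 10.55
eef_pos: [0.609, -0.0935, 0.2882]
tcp_rot: [[-0.149, 0.005, 0.989], [-0.989, -0.001, -0.149], [0.0, -1.0, 0.005]]
contact_force: [-0.5, 0.2, -0.3]
opening: 0.0003
```

```bash
python3 - <<'E'
from lid import *
s=read_state();print(dr(s['eef_pos']),s['eef_pos'],s['contact_force'])
im=camera('wrist');im1=cv2.resize(im,(640,400))
im=camera('side');im2=cv2.resize(im[80:270,220:380],None,fx=2.1,fy=2.1,interpolation=cv2.INTER_CUBIC)
cv2.imwrite('pics/w8.png',im1);cv2.imwrite('pics/s8.png',im2)
p=None
for i in range(0,21):
    t=1.40*(1-i/20); r=.140+.025*t/1.4
    x=.089-r*np.cos(t)+.0025*np.sin(t)+.009; z=.12+r*np.sin(t)+.0025*np.cos(t)
    if p: print(i,round(t,2),round(x,4),round(z,4),'dz_tool',round(x-p[0],4),'dy_tool',round(p[1]-z,4))
    p=(x,z)
E
```

```text
(np.float64(0.1011), np.float64(0.0006)) [ 0.60902582 -0.0934721   0.2882326 ] [-0.53687174  0.15230606 -0.32477261]
1 1.33 0.0614 0.2796 dz_tool -0.011 dy_tool 0.0034
2 1.26 0.0507 0.2755 dz_tool -0.0107 dy_tool 0.0041
3 1.19 0.0404 0.2706 dz_tool -0.0103 dy_tool 0.0049
4 1.12 0.0305 0.2651 dz_tool -0.0098 dy_tool 0.0055
5 1.05 0.0212 0.2589 dz_tool -0.0094 dy_tool 0.0062
6 0.98 0.0123 0.2522 dz_tool -0.0088 dy_tool 0.0068
7 0.91 0.0041 0.2449 dz_tool -0.0083 dy_tool 0.0073
8 0.84 -0.0036 0.2371 dz_tool -0.0077 dy_tool 0.0078
9 0.77 -0.0106 0.2288 dz_tool -0.007 dy_tool 0.0083
10 0.7 -0.017 0.2202 dz_tool -0.0064 dy_tool 0.0087
11 0.63 -0.0227 0.2111 dz_tool -0.0057 dy_tool 0.009
12 0.56 -0.0278 0.2018 dz_tool -0.005 dy_tool 0.0093
13 0.49 -0.0321 0.1922 dz_tool -0.0043 dy_tool 0.0096
14 0.42 -0.0357 0.1824 dz_tool -0.0036 dy_tool 0.0098
15 0.35 -0.0385 0.1725 dz_tool -0.0029 dy_tool 0.0099
16 0.28 -0.0407 0.1625 dz_tool -0.0021 dy_tool 0.01
17 0.21 -0.0421 0.1524 dz_tool -0.0014 dy_tool 0.0101
18 0.14 -0.0428 0.1424 dz_tool -0.0007 dy_tool 0.0101
19 0.07 -0.0427 0.1324 dz_tool 0.0 dy_tool 0.01
20 0.0 -0.042 0.1225 dz_tool 0.0007 dy_tool 0.0099
```

View pics/w8.png

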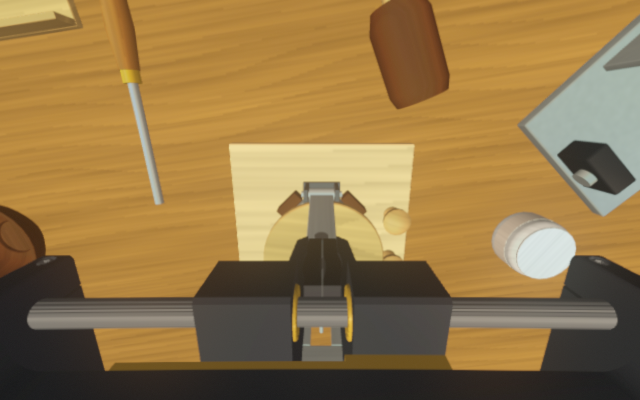

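View pics/s8.png

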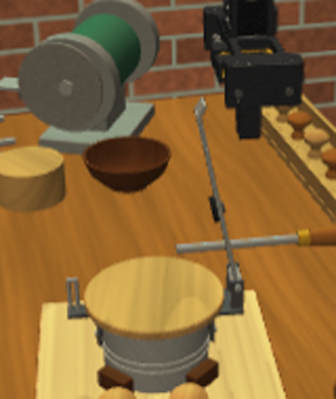

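Request:
servo_tool([
  [[0, 0.002, -0.01], [0, 0, 0], -1],
  [[0, 0.002, -0.01], [0, 0, 0], -1],
  [[0, 0.002, -0.008], [0, 0, 0], -1],
  [[0, 0.003, -0.011], [0, 0, 0], -1],
  [[0, 0.004, -0.011], [0, 0, 0], -1],
])

```text
time: 11.28
eef_pos: [0.5584, -0.086, 0.2719]
tcp_rot: [[-0.15, 0.001, 0.989], [-0.989, -0.0, -0.15], [0.0, -1.0, 0.001]]
contact_force: [1.1, -1.0, 1.4]
opening: 0.0005
```

Request:
servo_tool([
  [[0, 0.005, -0.01], [0, 0, 0], -1],
  [[0, 0.0055, -0.01], [0, 0, 0], -1],
  [[0, 0.006, -0.0095], [0, 0, 0], -1],
  [[0, 0, 0], [0, 0, 0], -1],
])

```text
time: 11.78
eef_pos: [0.5282, -0.0813, 0.2541]
tcp_rot: [[-0.15, -0.002, 0.989], [-0.989, 0.0, -0.15], [-0.0, -1.0, -0.002]]
contact_force: [-0.3, 0.0, -0.4]
opening: 0.0003
```

```bash
python3 - <<'E'
from lid import *
s=read_state();print(dr(s['eef_pos']),s['eef_pos'],s['contact_force'])
im=camera('side');im2=cv2.resize(im[80:270,220:380],None,fx=3,fy=3,interpolation=cv2.INTER_CUBIC)
cv2.imwrite('pics/s9.png',im2)
E
```

```text
(np.float64(0.0193), np.float64(0.0006)) [ 0.52817518 -0.08132607  0.2541459 ] [-0.33030773  0.04954139 -0.35995765]
```

View pics/s9.png

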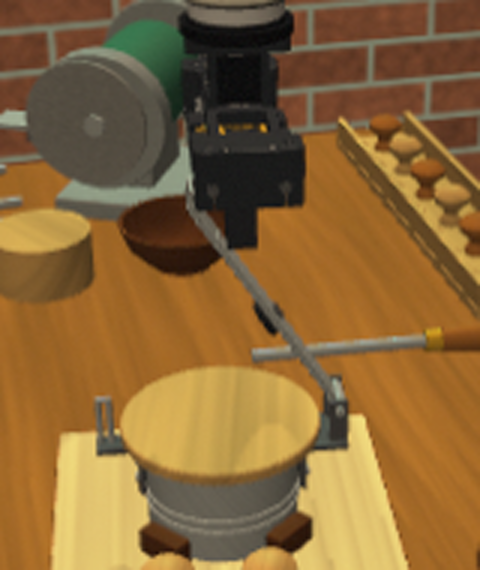

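Request:
servo_tool([
  [[0, 0.005, -0.008], [0, 0, 0], -1],
  [[0, 0.006, -0.008], [0, 0, 0], -1],
  [[0, 0.007, -0.0075], [0, 0, 0], -1],
  [[0, 0.008, -0.007], [0, 0, 0], -1],
  [[0, 0.0085, -0.0065], [0, 0, 0], -1],
])

```text
time: 12.45
eef_pos: [0.4923, -0.0759, 0.2201]
tcp_rot: [[-0.15, -0.0, 0.989], [-0.989, 0.0, -0.15], [-0.0, -1.0, -0.0]]
contact_force: [0.7, -0.7, 1.5]
opening: 0.0006
```

Request:
servo_tool([
  [[0, 0.009, -0.0055], [0, 0, 0], -1],
  [[0, 0.009, -0.005], [0, 0, 0], -1],
  [[0, 0.0095, -0.0045], [0, 0, 0], -1],
  [[0, 0.0095, -0.0035], [0, 0, 0], -1],
  [[0, 0.01, -0.003], [0, 0, 0], -1],
])

```text
time: 13.08
eef_pos: [0.4715, -0.0727, 0.173]
tcp_rot: [[-0.15, -0.0, 0.989], [-0.989, 0.0, -0.15], [0.0, -1.0, -0.0]]
contact_force: [-0.8, 0.9, 1.1]
opening: 0.0005
```

```bash
python3 - <<'E'
from lid import *
s=read_state();print(dr(s['eef_pos']),s['eef_pos'],s['contact_force'])
im=camera('side');im2=cv2.resize(im[80:270,220:380],None,fx=3,fy=3,interpolation=cv2.INTER_CUBIC)
cv2.imwrite('pics/s10.png',im2)
E
```

```text
(np.float64(-0.038), np.float64(0.0006)) [ 0.47147689 -0.07273654  0.17299154] [-0.77973457  0.85804862  1.08186281]
```

View pics/s10.png

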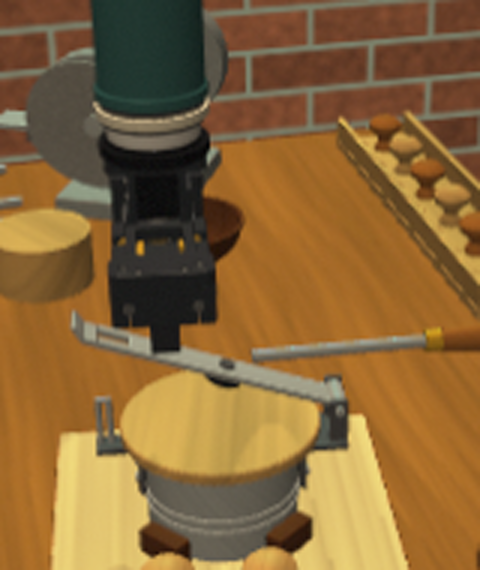

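Request:
servo_tool([
  [[0, 0.01, -0.002], [0, 0, 0], -1],
  [[0, 0.01, -0.0015], [0, 0, 0], -1],
  [[0, 0.01, -0.0005], [0, 0, 0], -1],
  [[0, 0.01, 0], [0, 0, 0], -1],
  [[0, 0.006, 0], [0, 0, 0], -1],
])

```text
time: 13.75
eef_pos: [0.4674, -0.0721, 0.1268]
tcp_rot: [[-0.15, -0.001, 0.989], [-0.989, 0.0, -0.15], [-0.0, -1.0, -0.001]]
contact_force: [-0.2, 1.0, 1.2]
opening: 0.0003
```

Request:
servo_tool([
  [[0, 0.002, 0], [0, 0, 0], -1],
  [[0, 0.002, 0], [0, 0, 0], -1],
  [[0, 0.001, 0], [0, 0, 0], -1],
  [[0, 0, 0], [0, 0, 0], -1],
])

```text
time: 14.25
eef_pos: [0.4681, -0.0722, 0.1229]
tcp_rot: [[-0.15, 0.001, 0.989], [-0.989, -0.0, -0.15], [-0.0, -1.0, 0.001]]
contact_force: [0.0, -0.4, 0.1]
opening: 0.0006
```

Request:
servo_tool([
  [[0, 0.0015, 0], [0, 0, 0], -1],
  [[0, 0.0015, 0], [0, 0, 0], -1],
  [[0, 0, 0], [0, 0, 0], -1],
  [[0, 0, 0], [0, 0, 0], -1],
])

```text
time: 14.75
eef_pos: [0.4682, -0.0722, 0.1227]
tcp_rot: [[-0.15, 0.0, 0.989], [-0.989, -0.0, -0.15], [0.0, -1.0, 0.0]]
contact_force: [-8.3, 0.8, 18.4]
opening: 0.0005
```

```bash
python3 - <<'E'
from lid import *
s=read_state();print(dr(s['eef_pos']),s['eef_pos'],s['contact_force'])
im=camera('side');im2=cv2.resize(im[150:270,240:360],None,fx=5,fy=5,interpolation=cv2.INTER_CUBIC)
cv2.imwrite('pics/s11.png',im2)
E
```

```text
(np.float64(-0.0414), np.float64(0.0006)) [ 0.46815094 -0.07224338  0.1226794 ] [-8.29303671  0.7725302  18.44649234]
```

View pics/s11.png

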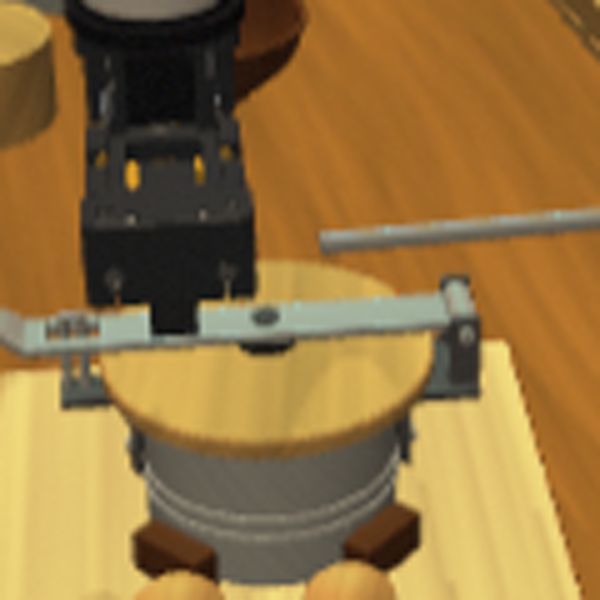

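The bar is hard against its stop: 18 N at z 0.1227, against 0.1225 expected. The staple stands through the slot. I'm retreating now.

Request:
servo_tool([
  [[0, -0.005, 0], [0, 0, 0], -1],
  [[0, -0.02, 0], [0, 0, 0], -1],
  [[0, -0.05, 0], [0, 0, 0], -1],
  [[0, -0.06, 0], [0, 0, 0], -1],
  [[0, -0.06, 0], [0, 0, 0], -1],
])

```text
time: 15.42
eef_pos: [0.4675, -0.0721, 0.3162]
tcp_rot: [[-0.15, -0.0, 0.989], [-0.989, 0.0, -0.15], [-0.0, -1.0, -0.0]]
contact_force: [0.7, -0.6, -0.2]
opening: 0.0004
```

Request:
servo_tool([
  [[0, 0, 0], [0, 0, 0], -1],
  [[0, 0, 0], [0, 0, 0], -1],
])

```text
time: 15.68
eef_pos: [0.4676, -0.0721, 0.3142]
tcp_rot: [[-0.15, -0.0, 0.989], [-0.989, 0.0, -0.15], [-0.0, -1.0, -0.0]]
contact_force: [-0.2, -0.1, -0.4]
opening: 0.0003
```

```bash
python3 - <<'E'
from lid import *
s=read_state();print(dr(s['eef_pos']),s['eef_pos'],s['contact_force'])
S=camera_info('side')
im=camera('side');cv2.imwrite('pics/s12f.png',im);im2=cv2.resize(im[150:270,240:360],None,fx=5,fy=5,interpolation=cv2.INTER_CUBIC)
for r in (.12,.16,.199):
  for th in (0,.04):
    q=D+X*(.089-r*np.cos(th)+.0025*np.sin(th))-Y*.013; u,v=proj(S,[*q,.12+r*np.sin(th)+.0025*np.cos(th)]); print(r,th,(u+.5-240)*5-.5,(v+.5-150)*5-.5)
cv2.imwrite('pics/s12.png',im2)
E
```

```text
(np.float64(-0.042), np.float64(0.0006)) [ 0.46759632 -0.07214693  0.31423548] [-0.18583756 -0.06992039 -0.41405682]
0.12 0 198.17235104046898 338.9517771502589
0.12 0.04 198.10007446559194 329.89142172042546
0.16 0 108.40711950736488 344.843581223336
0.16 0.04 107.94280340215107 332.7364818464878
0.199 0 20.442204566044467 350.5834896538404
0.199 0.04 19.449674958366757 335.4957174790661
```

View pics/s12.png

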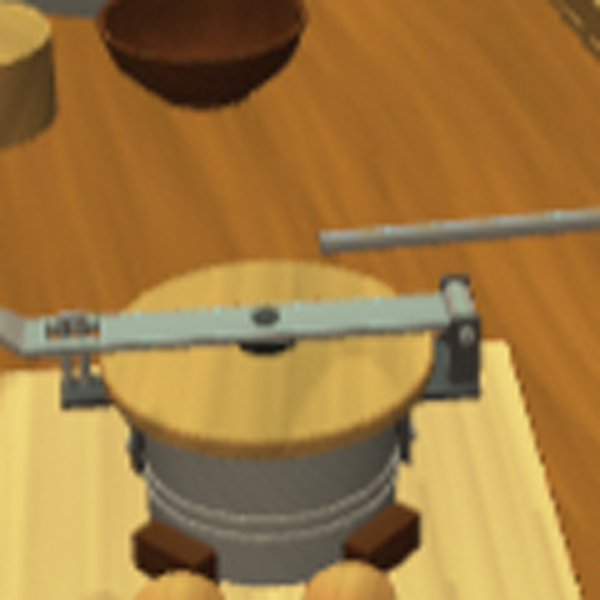

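View pics/s12f.png

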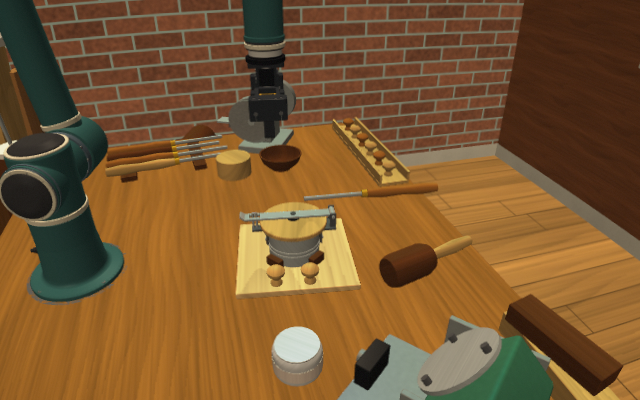

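```bash
python3 -c "
from workcell import *
print(close_job())"
```

```text
the job is handed in; nothing more can be done
None
```

I closed up the drum and handed the job in. `close_job` reports no verdict, so what follows rests on my own checks.

- **Lid:** I pushed its edge with the two open fingers until it tipped into the mouth and dropped home. It then stopped against the wall at about 12 N. A circle fit to the side view at the home height gave a radius of 76.3 mm (76 mm expected) with small residuals, so it looks home and level.
- **Bar:** I swung it over with the shut fingers and pressed it onto its stop. The fingertip stood at z 0.1227 m (0.1225 m expected) at about 18 N. After I retreated the bar had not moved: its edge lay where the closed position predicts and the staple stood through the slot.
- **Robot:** it ended about 0.19 m above the bar, with the force reading within noise, at about 15.7 s.
- **Bystanders:** nothing else appeared moved in the last side picture. I judged that by eye and did not measure it.
- **Where views disagreed:** the side and wrist views differed from the top view by 3–8 mm in places. I used the top view's drum position, which agreed with the board's centre, the staple and the later wrist pictures. By its own calibration the side view put the lid about 3 mm off the drum's axis and the wrist view about 1 mm, both inside the 6 mm limit.

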